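Tamp the proud tube ends level in the preheat tray

ROBOT

A 6-joint arm with a two-finger parallel gripper is mounted at the origin on the work surface. World frame = base frame: x ahead of the robot, y to its left, z up, the work surface at z = 0. Lengths are in mm, angles in rad, forces in N, time in s.
With the tool pointing down it reaches from about 325 to 900 mm from the base axis. Payload 3.5 kg.
Tool frame: the origin (TCP) lies at the very end of the fingers, on their centre line; the grasp point (between the pads) lies 19 mm behind it (robot.pinch_z is the distance from the TCP to the grasp point, in mm); x points along the fingers, y is the direction in which the jaws open and shut, and the axes are right-handed (so a half turn about x gives the same grasp; the last joint's range is limited). The gripper opens to 85 mm and grips with 20 to 120 N. Pads are 22 mm wide; open, the fingers measure 114 mm over their backs; the gripper's body (76 mm by 85 mm) begins 54 mm behind the grasp point. The pads swing forward as they close: fully open they stand 13 mm farther back than shut.
Start: joints at [1.181, 0.276, -0.026, 1.268, 0, 1.467], TCP at [176.809, 599.467, 194.913] pointing down, gripper open.
Joint ranges: [-3.12, 3.12], [-0.85, 1.88], [-1.08, 1.24], [-1.95, 2.15], [-1.57, 1.53], [-3.14, 3.14]. Speed limits (rad/s): [2.57, 2.57, 3.14, 3.14, 3.14, 3.14].

INTERFACE

Orientations are given as a unit quaternion [w, x, y, z].
In Python, from station import robot gives the robot as it stands. The module is installed in compiled form; this text tells all that it offers.
- The arm moves only by the tool carry_out, never from a script. Its argument "moves" is text: rows parted by semicolons, each of 5 numbers parted by spaces: the shift along the tool's x, y, z in cm, then the turn about the tool's x in degrees, then the opening, from -1 (shut) to 1 (fully open), so that 0 is half open. A call has 1 to 5 rows; each row is the pose to reach, as a shift and turn from the pose measured when the call began, along the tool's axes at that moment; what a row does not reach only later rows make up. A row lasts 1/12 s, in which the tool goes at most 41.7 mm and 7.16 degrees, less where a joint would pass 70% of its speed; a pose out of reach is approached as far as the arm can. A call with a gripper value outside its range is refused whole. The fingers move at their own pace and stop on an object; "newtons" is the grip in N (left out, the last holds). Time passes only in rows, so rows that repeat a pose let the fingers close. It gives the time, the measured TCP pose, the force and the opening at its end, in the units of the state.
- robot.state(): the state, without advancing time (a new reading comes with each control period).
- robot.camera(name): name is "side" or "top" or "wrist"; returns the picture (480x640x3 uint8, blue, green, red); there is no depth.
- robot.camera_info(name): a dict with "camera_matrix" (3x3 intrinsics, pixels), "xyz" and "orientation" of the camera in the world; the wrist camera has in their place "mount" (4x4, takes a point from camera to tool coordinates, whose origin is the TCP and whose axes are the tool frame's). Camera axes: x right, y down, z forward; pixel columns grow to the right and rows downward; lengths in mm; the calibration is good to about 2 mm. A picture is of the moment at which its call begins: read the wrist's pose just before it. camera_info takes no time and is no camera call.
- robot.sign_off(): hands the job in, once; it reports no verdict.
The state is a dict: "time_s": time; "joint_pos": joint angles; "qd": joint speeds; "joint_torque": joint torques, N m; "eef_pos": TCP position; "ee_rot": TCP orientation; "wrist_force": force on the tool from outside, world axes, zero at the start; "moment": the same for the moment, N m; "opening": finger opening in mm.
Only numpy, scipy, OpenCV 4.12 (cv2) and the standard library are available. Lean on these libraries where they do the work, as an engineer would, in place of code of your own. Each camera call takes 0.05 s, during which the arm holds its last target.

TASK

In one of the two blue preheat trays, two round brass tube ends stand proud on top of the square blocks. Take the flat-footed tamper by its orange handle and press both tube ends down with its foot until they lie level with the blocks, touching the tube ends with the tamper only, not with the gripper. Then stand the tamper upright on the bench top and let go.

Things in the scene. Friction and masses are not known exactly. Their poses are not given: they have to be found in the camera images.
- tamper_grip (a point): Loose tamper standing on its flat round steel foot (72 mm across, 14 thick); upright round orange handle 28 mm across, 112 mm tall in all, about 0.45 kg. Point: on the handle's axis, 66 mm above the foot's underside, 46 mm below the handle's top; z up the handle. A black-handled drift of that height with a narrow tapered foot stands nearby, not needed.
- tray: Blue steel tray, fixed, 120 (x) by 138 mm (y), walls 30 high. Origin: centre of underside, on the bench; z up. Four loose steel blocks, 34 x 58 x 28 mm high, lie in it in two rows along y with a 19 mm groove between; tops 32 mm above the bench, 2 above the rim. Oily: they slide apart. A like tray nearby, its tube ends already level, is not to be worked on.
- slug_a_center (a point): First tube end: loose oily thick-walled brass tube 28 mm across, 46 long, lying along the tray's y on the mouth of the groove, near tray y = +32 mm. Point: its centre, at first 42 mm above the bench (top 56). Pressed down with up to 15 N it wedges the blocks apart and drops to the tray floor: centre then 18 mm above the bench, top level with the blocks.
- slug_b_center (a point): Second round tube end, the same, near tray y = -32 mm. Point: its centre.
Things that resemble listed ones, but are neither listed nor needed, are in the scene too. Leave any purple look-alike of the part that bears tamper_grip alone. Leave any turquoise look-alike of the part that bears slug_a_center alone.

How it is judged:
By the outcome, as a careful person would: the job done as asked, in the order asked, and still so for the second after the job is handed in, with the robot touching nothing.
It also fails if it takes over 48 s, if anything falls off the work surface, if the arm or the gripper's body presses on something with over 40 N, if the wrist force passes 120 N, or if a joint passes its speed limit or range.

## Working session

There is one attempt and no reset: what is moved stays moved. The work goes in short steps, Python scripts to look and compute and a tool call to move; the robot and the scene stay as the last step left them, time stands still between calls to the robot, and variables do not carry over. Pictures are saved under pics/ and viewed, and the job is handed in when it is done.

Besides the shell and the picture viewer there is one more tool, called after "Request:" by a JSON object that holds its "fn" and its "kwargs". carry_out: Moves the arm, as the interface text tells. Its arguments: {"type":"object","properties":{"moves":{"type":"string"},"newtons":{"type":"number"}},"required":["moves"]}

```bash
mkdir -p pics; ls; python3 - <<'E'
from station import robot
import cv2, json
for n in ["side","top","wrist"]:
    cv2.imwrite(f"pics/{n}0.png", robot.camera(n)); print(n, robot.camera_info(n))
print(robot.state(), robot.pinch_z)
E
```

```text
pics
side {'camera_matrix': array([[499.92872928,   0.        , 323.66906106],
       [  0.        , 499.92872928, 237.65973266],
       [  0.        ,   0.        ,   1.        ]]), 'xyz': array([482.57885033, 658.75826066, 582.27943006]), 'orientation': array([ 0.00860499, -0.01263279,  0.89974266, -0.43615309])}
top {'camera_matrix': array([[570.27587331,   0.        , 315.82898035],
       [  0.        , 570.27587331, 231.74890797],
       [  0.        ,   0.        ,   1.        ]]), 'xyz': array([4.06019172e+02, 1.16183707e+00, 1.31577852e+03]), 'orientation': array([-0.02749228,  0.71097908, -0.70217398,  0.02654452])}
wrist {'camera_matrix': array([[429.71370873,   0.        , 311.55040271],
       [  0.        , 429.71370873, 244.5882275 ],
       [  0.        ,   0.        ,   1.        ]]), 'mount': array([[ 1.73277980e-04, -3.05746173e-01,  9.52113043e-01,
        -1.78755835e+02],
       [ 9.99999903e-01, -3.31633219e-04, -2.88488382e-04,
        -9.76759170e-01],
       [ 4.03956532e-04,  9.52113002e-01,  3.05746086e-01,
        -7.82515694e+01],
       [ 0.00000000e+00,  0.00000000e+00,  0.00000000e+00,
         1.00000000e+00]])}
{'time_s': 0.15, 'joint_pos': array([ 1.18060725e+00,  2.76983049e-01, -2.75500175e-02,  1.26798998e+00,
       -2.12940135e-05,  1.46742099e+00]), 'qd': array([ 7.88666132e-04, -2.21810658e-03,  4.29597058e-03,  5.91810736e-04,
        2.63998297e-04, -8.36477861e-06]), 'joint_torque': array([ 1.09649645e-03, -4.46056938e+01,  2.95639157e+01,  1.04990602e-02,
       -1.05916394e-05,  1.77510060e-05]), 'eef_pos': array([176.55902562, 598.85214914, 194.00870501]), 'ee_rot': array([ 0.69970613,  0.10046288,  0.69998979, -0.10165054]), 'wrist_force': array([ 0.3963369 ,  0.48013882, -0.1187264 ]), 'moment': array([0.03513947, 0.0113405 , 0.00588537]), 'opening': 85.72628838957897} 18.700000000000003
```

View pics/side0.png

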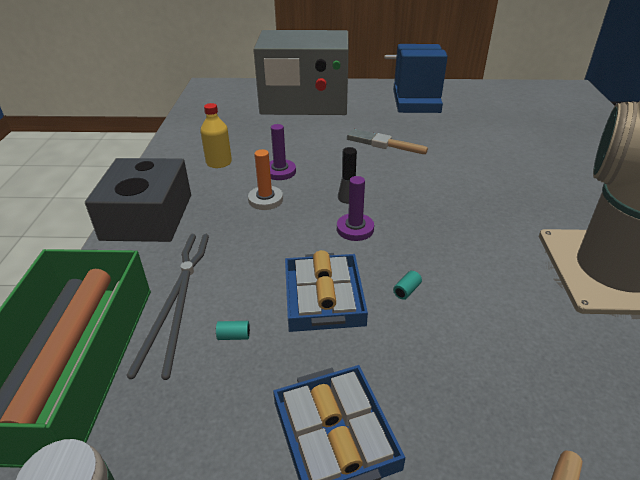

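View pics/top0.png

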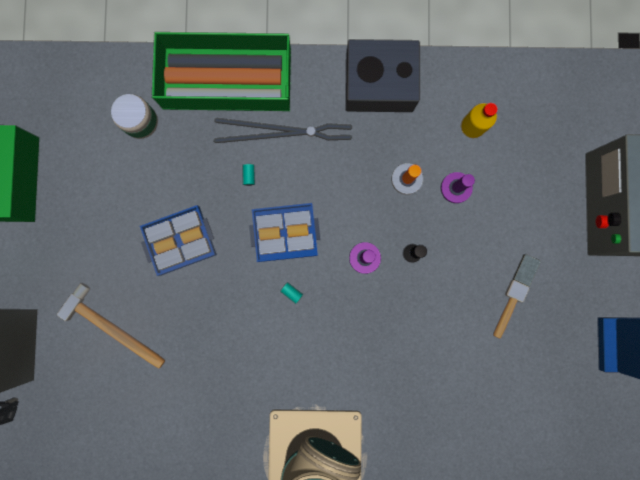

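View pics/wrist0.png

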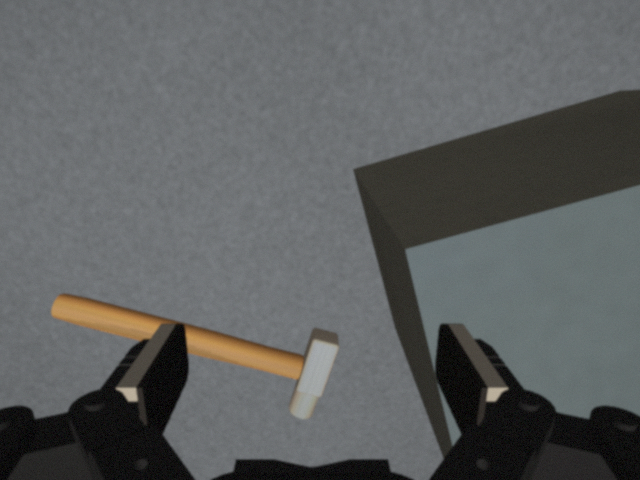

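Top view: the orange tamper's foot is at (407,179), with purple look-alikes at (457,187) and (365,258) and the black drift at (415,252). The blue trays are at (285,232) and (178,240), and the turquoise tubes at (248,174) and (291,293). In the side view the tamper is at (265,180), and the trays are at (325,290) and (338,430). Next I'll crop both trays close.

```bash
python3 - <<'E'
import cv2, numpy as np
s=cv2.imread("pics/side0.png");t=cv2.imread("pics/top0.png")
a=cv2.resize(s[240:340,275:375],(400,400),interpolation=3);b=cv2.resize(s[360:480,270:410],(400,343),interpolation=3)
b=cv2.copyMakeBorder(b,0,57,0,0,0)
cv2.imwrite("pics/c1.png",np.hstack([a,b]))
c=t[195:285,130:330];cv2.imwrite("pics/c2.png",cv2.resize(c,(800,360),interpolation=3))
E
```

```text
(no output)
```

View pics/c1.png

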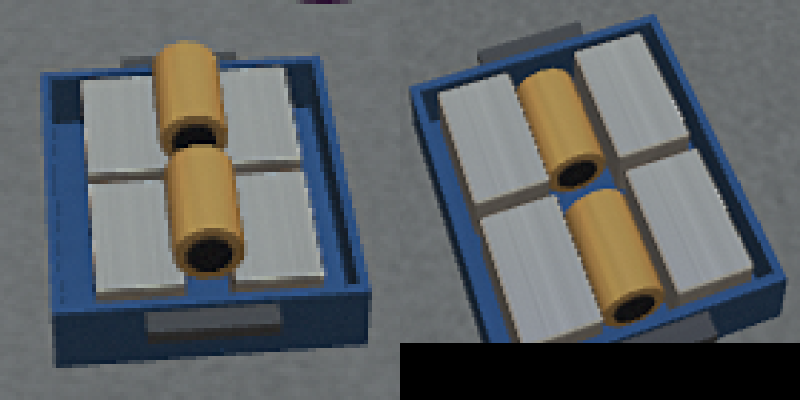

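View pics/c2.png

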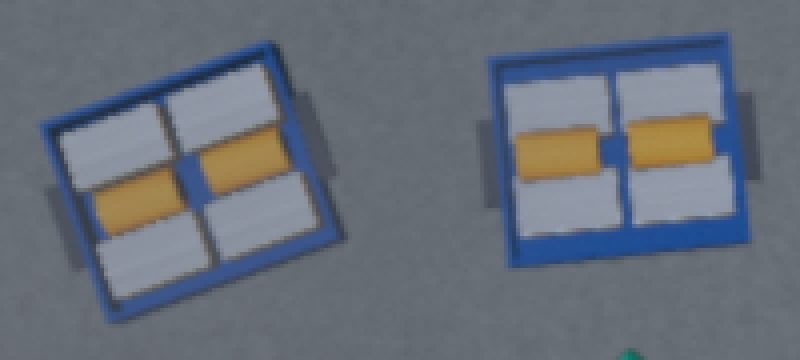

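The right tray, at top px (285,232), has the proud tubes: they overlap the blocks' inner edges. The left tray's tubes sit down in its groove. The tamper to use is the orange handle on the white foot. Next is measuring positions.

```bash
cat > h.py <<'E'
import numpy as np, cv2
from station import robot
from scipy.spatial.transform import Rotation as Ro
def R(q): return Ro.from_quat([q[1],q[2],q[3],q[0]]).as_matrix()
def ray(n,uv,st=None):
    i=robot.camera_info(n);K=i["camera_matrix"]
    d=np.linalg.inv(K)@[uv[0],uv[1],1.]
    if n=="wrist":
        T=i["mount"];Rt=R(st["ee_rot"]);return Rt@T[:3,3]+st["eef_pos"],Rt@T[:3,:3]@d
    return i["xyz"],R(i["orientation"])@d
def onz(n,uv,z,st=None):
    o,d=ray(n,uv,st);return o+d*(z-o[2])/d[2]
def two(a,b):
    (o1,d1),(o2,d2)=a,b
    A=np.stack([d1,-d2],1);s=np.linalg.lstsq(A,o2-o1,rcond=None)[0]
    p,q=o1+s[0]*d1,o2+s[1]*d2
    return (p+q)/2,np.linalg.norm(p-q)
def blobs(img,lo,hi,amin=30):
    m=cv2.inRange(cv2.cvtColor(img,cv2.COLOR_BGR2HSV),lo,hi)
    n,l,s,c=cv2.connectedComponentsWithStats(m)
    return [(s[i].tolist(),c[i].round(1).tolist(),l==i) for i in range(1,n) if s[i][4]>=amin]
E
python3 - <<'E'
from h import *
s=cv2.imread("pics/side0.png");t=cv2.imread("pics/top0.png")
st=robot.state();print("R",R(st["ee_rot"]).round(3))
for nm,im in(("top",t),("side",s)):
  for lab,lo,hi in(("orange",(5,150,120),(17,255,255)),("tube",(15,110,120),(22,200,255)),("blue",(105,120,40),(120,255,255)),("white",(0,0,140),(180,30,255))):
    for b in blobs(im,lo,hi,60): print(nm,lab,b[:2])
E
```

```text
R [[-0.001  0.283  0.959]
 [-0.002  0.959 -0.283]
 [-1.    -0.002 -0.   ]]
top orange ([164, 67, 116, 8, 598], [222.2, 70.3])
top orange ([165, 76, 115, 8, 688], [222.2, 79.2])
top tube ([287, 224, 21, 13, 223], [297.3, 230.2])
top tube ([181, 227, 21, 16, 214], [191.0, 234.6])
top tube ([259, 227, 21, 13, 212], [269.1, 233.3])
top tube ([154, 237, 22, 16, 213], [164.4, 244.9])
top tube ([494, 298, 22, 40, 288], [504.9, 317.9])
top tube ([75, 304, 41, 32, 242], [93.0, 317.2])
top tube ([120, 337, 44, 31, 333], [146.1, 353.9])
top blue ([252, 203, 66, 59, 1153], [285.2, 232.4])
top blue ([140, 205, 74, 70, 629], [178.4, 237.1])
top blue ([175, 234, 8, 13, 60], [178.0, 240.0])
top blue ([598, 318, 42, 61, 2218], [619.2, 345.3])
top white ([0, 0, 25, 40, 943], [11.3, 19.2])
top white ([24, 0, 81, 41, 3189], [64.9, 19.8])
top white ([105, 0, 81, 42, 2994], [143.2, 18.7])
top white ([187, 0, 323, 47, 12628], [358.3, 19.8])
top white ([510, 0, 81, 48, 3713], [549.9, 23.0])
top white ([592, 0, 48, 48, 1929], [613.2, 20.4])
top white ([167, 89, 113, 6, 493], [222.8, 91.3])
top white ([113, 1
[... 748 characters left out ...]
5, 426.0])
side white ([0, 132, 155, 175, 13374], [51.5, 191.1])
side white ([372, 133, 19, 10, 111], [381.5, 137.4])
side white ([248, 186, 34, 18, 274], [265.0, 196.2])
side white ([330, 257, 20, 24, 380], [339.2, 268.5])
side white ([296, 259, 21, 24, 413], [304.8, 271.0])
side white ([181, 262, 11, 7, 60], [186.0, 264.7])
side white ([334, 283, 22, 27, 468], [343.9, 296.4])
side white ([297, 285, 24, 28, 504], [307.3, 298.7])
side white ([332, 372, 39, 43, 966], [350.5, 392.7])
side white ([284, 386, 38, 45, 1049], [302.0, 407.8])
side white ([350, 412, 43, 50, 1215], [370.7, 436.7])
side white ([299, 428, 42, 52, 1323], [318.8, 454.4])
side white ([16, 439, 80, 41, 2456], [60.3, 462.1])
```

```bash
python3 - <<'E'
from h import *
s=cv2.imread("pics/side0.png");t=cv2.imread("pics/top0.png")
cv2.imwrite("pics/c3.png",np.hstack([cv2.resize(t[155:205,385:435],(400,400),interpolation=0),cv2.resize(s[145:215,240:310],(400,400),interpolation=0)]))
tub=[(297.3,230.2),(269.1,233.3)];sd=[(321.6,260.7),(325.2,287.6)]
for a,b in zip(tub,sd): print("tube top@56",onz("top",a,54).round(1),"two",two(ray("top",a),ray("side",b)))
m=cv2.inRange(cv2.cvtColor(t,cv2.COLOR_BGR2HSV),(100,110,40),(125,255,255))[195:270,245:325]
c=np.vstack(cv2.findContours(m,0,2)[0])[:,0]+[245,195]
w=np.array([onz("top",p,30)[:2] for p in c],np.float32)
print("tray",cv2.minAreaRect(w))
hsv=cv2.cvtColor(t,cv2.COLOR_BGR2HSV);print(hsv[178,396],hsv[172,411],hsv[180,409])
mo=cv2.inRange(hsv,(5,150,120),(22,255,255))[155:205,385:435]
mf=cv2.inRange(hsv,(0,0,125),(180,60,255))[155:205,385:435]
for n,k in(("o",mo),("foot",mf)):
    c=np.vstack(cv2.findContours(k,0,2)[0])[:,0]; e=cv2.minEnclosingCircle(c)
    print(n,e[0][0]+385,e[0][1]+155,e[1],c.min(0)+[385,155],c.max(0)+[385,155])
E
```

```text
tube top@56 [505.6  44.6  54. ] two (array([506.40568054,  44.75809729,  49.78590208]), np.float64(0.9841790235639725))
tube top@56 [497.9 107.1  54. ] two (array([498.74984916, 107.40901709,  49.96960761]), np.float64(1.103946714995077))
tray ((502.9872741699219, 74.37928771972656), (120.79137420654297, 139.311767578125), 6.867283344268799)
[110  35 168] [ 18 228 210] [ 12 228 102]
o 414.1521739959717 170.71739101409912 6.387484073638916 [408 165] [420 177]
foot 407.65517234802246 177.60344886779785 16.139585494995117 [392 163] [423 193]
```

View pics/c3.png

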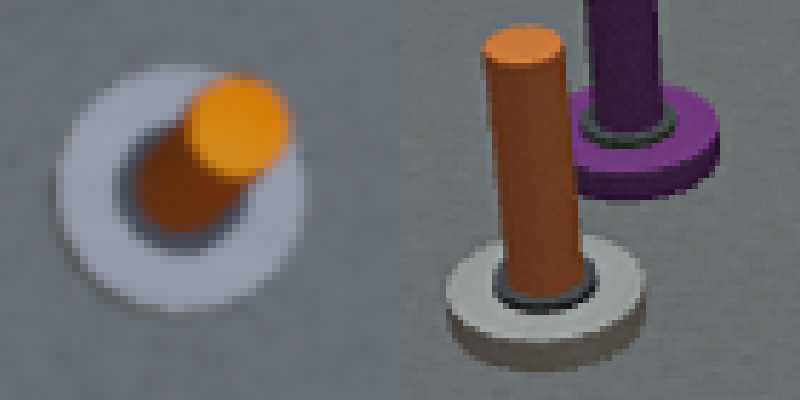

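The crop shows the orange handle with its round cap at top px (414.5,170.3) and the white foot centred at (407.3,178). This is the tamper I want.

```bash
python3 - <<'E'
from h import *
print("foot",onz("top",(407.3,177.8),14),"cap",onz("top",(414.4,170.4),112))
c3=(240+525/400*70-.5,145+0,);print("cap two",two(ray("top",(414.4,170.4)),ray("side",(240+(526-400)*70/400-.5,145+46*70/400-.5))))
print("purple",onz("top",(457,187.5),14),onz("top",(365,258),14),"drift",onz("top",(413,254),0), "bottle",onz("top",(482,122),50))
E
```

```text
foot [ 633.07703172 -205.80646449   14.        ] cap [ 632.12781745 -205.37202248  112.        ]
cap two (array([ 632.41126371, -205.90447449,  108.9729778 ]), np.float64(0.5621258575342288))
purple [ 611.92387259 -320.2263326    14.        ] [ 447.04580836 -109.37858478   14.        ] drift [ 458.08916086 -221.22206744    0.        ] bottle [ 756.2238341  -368.74870149   50.        ]
```

Request:
{"fn": "carry_out", "kwargs": {"moves": "0 -2 2.5 0 1; 0 -4.7 5.4 0 1; 0 -7.4 8.3 0 1; 0 -10.1 11.2 0 1; 0 -12.8 14.1 0 1"}}

```text
time_s: 0.57
eef_pos: [275.8, 434.4, 193.7]
ee_rot: [0.7, 0.1, 0.7, -0.102]
wrist_force: [1.3, -0.6, 0.3]
opening: 85.1
```

```bash
cat > d.py <<'E'
import sys
from h import *
st=robot.state();g=np.array([float(a) for a in sys.argv[1:4]])
r=R(st["ee_rot"]);print("t",round(st["time_s"],2),"pos",st["eef_pos"].round(1),"q",st["joint_pos"].round(3),"F",st["wrist_force"].round(1),"open",round(st["opening"],1))
print("tool x",r[:,0].round(4),"tool y",r[:,1].round(3),"need cm in tool axes",(r.T@(g-st["eef_pos"])/10).round(2))
E
python3 d.py 632.5 -205.6 160
```

```text
t 0.57 pos [275.8 434.4 193.7] q [ 8.800e-01  8.300e-02 -2.620e-01  1.228e+00 -1.000e-03  1.166e+00] F [ 1.3 -0.6  0.3] open 85.1
tool x [-0.001  -0.0022 -1.    ] tool y [ 0.282  0.959 -0.002] need cm in tool axes [  3.48 -51.34  52.27]
```

Request:
{"fn": "carry_out", "kwargs": {"moves": "0 -2.8 2.9 0 1; 0 -5.6 5.8 0 1; 0 -8.4 8.7 0 1; 0 -11.2 11.6 0 1; 0 -14 14.5 0 1"}}

```text
time_s: 0.98
eef_pos: [375.7, 257.4, 194.0]
ee_rot: [0.7, 0.1, 0.7, -0.101]
wrist_force: [1.1, 1.0, -0.3]
opening: 85.2
```

Request:
{"fn": "carry_out", "kwargs": {"moves": "0 -2.8 2.8 0 1; 0 -5.6 5.6 0 1; 0 -8.4 8.4 0 1; 0 -11.2 11.2 0 1; 0 -14 14 0 1"}}

```text
time_s: 1.4
eef_pos: [470.9, 81.7, 194.2]
ee_rot: [0.7, 0.1, 0.7, -0.101]
wrist_force: [0.7, -0.0, 0.7]
opening: 85.6
```

Request:
{"fn": "carry_out", "kwargs": {"moves": "0 -2.8 2.8 0 1; 0 -5.6 5.6 0 1; 0 -8.4 8.4 0 1; 0 -11.2 11.2 0 1; 0 -14 14 0 1"}}

```text
time_s: 1.82
eef_pos: [566.0, -94.1, 194.1]
ee_rot: [0.699, 0.1, 0.7, -0.102]
wrist_force: [1.1, 0.3, 0.7]
opening: 85.4
```

```bash
python3 d.py 632.5 -205.6 160
```

```text
t 1.82 pos [566.  -94.1 194.1] q [-0.276  0.187 -0.141  1.243 -0.002  0.01 ] F [1.1 0.3 0.7] open 85.4
tool x [-0.0014 -0.0017 -1.    ] tool y [ 0.282  0.959 -0.002] need cm in tool axes [ 3.42 -8.81  9.53]
```

Request:
{"fn": "carry_out", "kwargs": {"moves": "0 -3 3.2 0 1; 0 -6 6.4 0 1; 0.5 -8.8 9.5 0 1; 1 -8.8 9.5 0 1; 1 -8.8 9.5 0 1"}}

```text
time_s: 2.23
eef_pos: [632.3, -207.6, 181.7]
ee_rot: [0.698, 0.102, 0.701, -0.102]
wrist_force: [-0.0, 1.5, -0.7]
opening: 85.4
```

```bash
python3 d.py 632.5 -205.6 47; python3 - <<'E'
from h import *
cv2.imwrite("pics/w1.png",robot.camera("wrist"));cv2.imwrite("pics/s1.png",robot.camera("side"))
E
```

```text
t 2.23 pos [ 632.3 -207.6  181.7] q [-0.413  0.357  0.055  1.272 -0.002 -0.124] F [-0.   1.5 -0.7] open 85.4
tool x [-3.9e-03 -8.0e-04 -1.0e+00] tool y [ 0.285  0.958 -0.002] need cm in tool axes [1.347e+01 2.300e-01 1.000e-02]
```

View pics/w1.png

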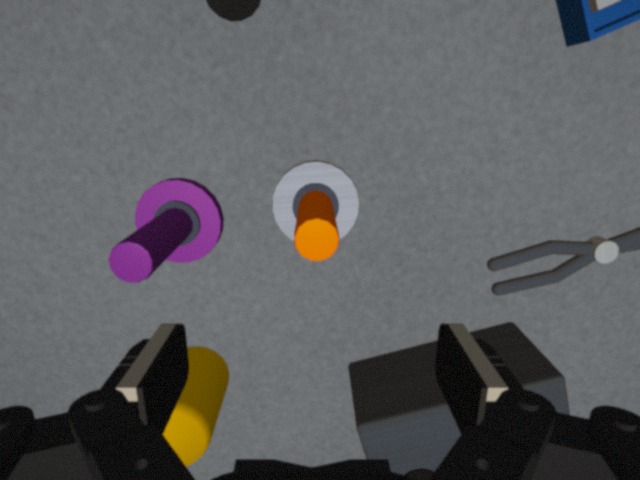

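View pics/s1.png

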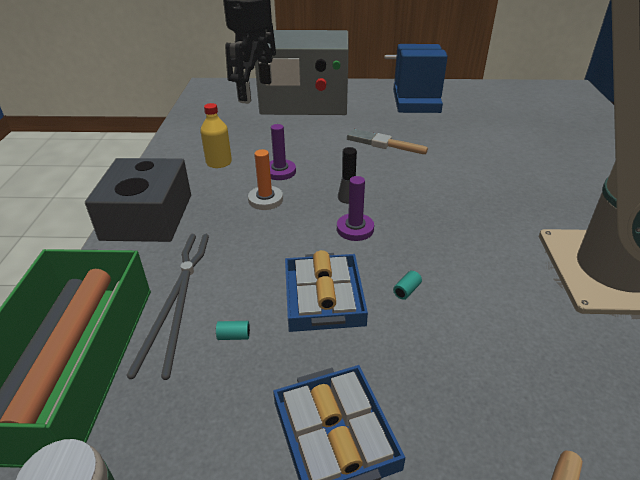

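In the wrist view the orange cap is at (317,240), midway between the fingers. The purple tamper is off to the left at (132,260).

```bash
python3 - <<'E'
from h import *
st=robot.state()
im=cv2.imread("pics/w1.png")
print(st["time_s"],st["eef_pos"],onz("wrist",(317,240),112,st),onz("wrist",(316,203.5),14,st))
E
python3 d.py 632.5 -206 47
```

```text
2.3333 [ 631.13623122 -204.58299618  183.11375374] [ 630.58547349 -202.14311805  112.        ] [ 629.13957639 -201.48170999   14.        ]
t 2.33 pos [ 631.1 -204.6  183.1] q [-0.41   0.353  0.053  1.274 -0.002 -0.124] F [-0.1  0.4  0.3] open 85.3
tool x [-0.004 -0.    -1.   ] tool y [ 0.283  0.959 -0.001] need cm in tool axes [13.61 -0.08  0.22]
```

Request:
{"fn": "carry_out", "kwargs": {"moves": "3 -0.05 0.15 0 1; 6.5 -0.05 0.15 0 1; 10 -0.05 0.15 0 1; 12.5 -0.05 0.15 0 1; 12.5 -0.05 0.15 0 1"}}

```text
time_s: 2.75
eef_pos: [625.7, -201.0, 52.1]
ee_rot: [0.694, 0.101, 0.706, -0.099]
wrist_force: [-1.3, 1.2, -0.4]
opening: 85.5
```

```bash
python3 - <<'E'
from h import *
cv2.imwrite("pics/w2.png",robot.camera("wrist"))
E
python3 d.py 632 -205.2 47
```

```text
t 2.8 pos [ 628.  -202.2   55.3] q [-4.090e-01  4.420e-01 -1.000e-01  1.041e+00 -1.000e-03 -1.240e-01] F [-0.2 -1.  -0.8] open 85.5
tool x [-0.0113  0.0034 -0.9999] tool y [0.281 0.96  0.   ] need cm in tool axes [ 0.83 -0.18  0.48]
```

View pics/w2.png

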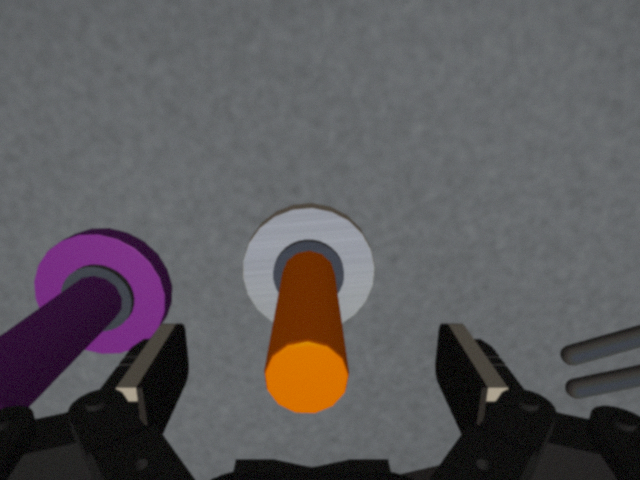

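```bash
python3 - <<'E'
from h import *
st=robot.state()
p=onz("wrist",(307,376),112,st);r=R(st["ee_rot"]);print(st["eef_pos"],p, "in tool mm",r.T@(p-st["eef_pos"]))
E
```

```text
[ 627.9906893  -202.15921703   55.3096309 ] [ 634.21181289 -206.62908245  112.        ] in tool mm [-56.7723643   -2.53652524   6.55322174]
```

Request:
{"fn": "carry_out", "kwargs": {"moves": "0.6 -0.2 0.5 0 1; 0.8 -0.2 0.55 0 1; 0.8 -0.2 0.55 0 1; 0.8 -0.2 0.55 0 1"}}

```text
time_s: 3.13
eef_pos: [634.0, -206.0, 49.1]
ee_rot: [0.697, 0.101, 0.703, -0.1]
wrist_force: [0.9, -0.5, 0.3]
opening: 85.5
```

```bash
python3 d.py 632 -205.2 47
```

```text
t 3.13 pos [ 634.  -206.    49.1] q [-4.100e-01  4.560e-01 -9.200e-02  1.032e+00 -1.000e-03 -1.260e-01] F [ 0.9 -0.5  0.3] open 85.5
tool x [-0.0086  0.0023 -1.    ] tool y [ 0.281  0.96  -0.   ] need cm in tool axes [ 0.21  0.02 -0.21]
```

Request:
{"fn": "carry_out", "kwargs": {"moves": "0.15 0 -0.1 0 0.5; 0.15 0 -0.1 0 0; 0.15 0 -0.1 0 -0.5; 0.15 0 -0.1 0 -1; 0.15 0 -0.1 0 -1", "newtons": 60}}

```text
time_s: 3.55
eef_pos: [633.2, -205.5, 47.9]
ee_rot: [0.697, 0.101, 0.703, -0.1]
wrist_force: [-0.3, 5.5, 3.1]
opening: 26.6
```

Request:
{"fn": "carry_out", "kwargs": {"moves": "0 0 0 0 -1; 0 0 0 0 -1; 0 0 0 0 -1; 0 0 0 0 -1; 0 0 0 0 -1"}}

```text
time_s: 3.97
eef_pos: [633.2, -205.4, 48.0]
ee_rot: [0.697, 0.101, 0.703, -0.1]
wrist_force: [-0.4, 1.3, 2.0]
opening: 26.4
```

```bash
python3 d.py 632 -205.2 47
```

```text
t 3.97 pos [ 633.2 -205.4   48. ] q [-0.41   0.455 -0.095  1.028 -0.    -0.126] F [-0.4  1.3  2. ] open 26.4
tool x [-0.0081  0.003  -1.    ] tool y [0.281 0.96  0.001] need cm in tool axes [ 0.1  -0.02 -0.12]
```

Request:
{"fn": "carry_out", "kwargs": {"moves": "-2 0 0 0 -1; -4 0 0 0 -1; -6 0 0 0 -1; -8 0 0 0 -1; -8.5 0 0 0 -1"}}

```text
time_s: 4.38
eef_pos: [635.3, -206.5, 135.4]
ee_rot: [0.698, 0.1, 0.702, -0.1]
wrist_force: [1.4, -0.7, -3.6]
opening: 26.6
```

```bash
python3 - <<'E'
from h import *
cv2.imwrite("pics/s2.png",robot.camera("side"));cv2.imwrite("pics/w3.png",robot.camera("wrist"))
E
python3 d.py 505.6 44.7 130
```

```text
t 4.48 pos [ 634.6 -206.2  133.5] q [-4.110e-01  3.900e-01 -1.000e-03  1.186e+00 -1.000e-03 -1.260e-01] F [ 0.6  1.1 -3.2] open 26.1
tool x [-0.0064  0.002  -1.    ] tool y [0.281 0.96  0.   ] need cm in tool axes [  0.48  20.46 -19.42]
```

View pics/s2.png

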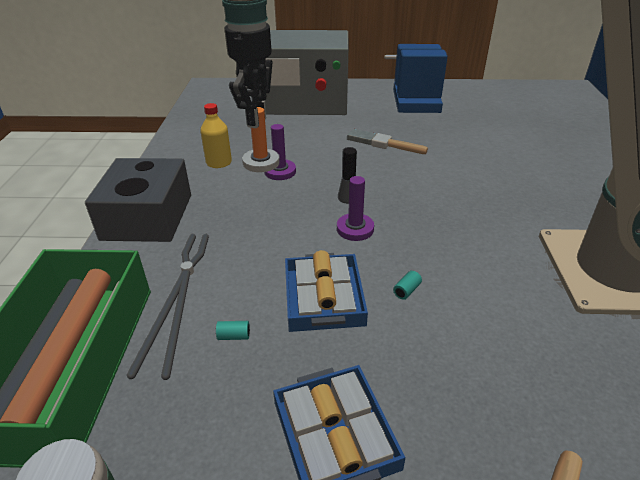

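View pics/w3.png

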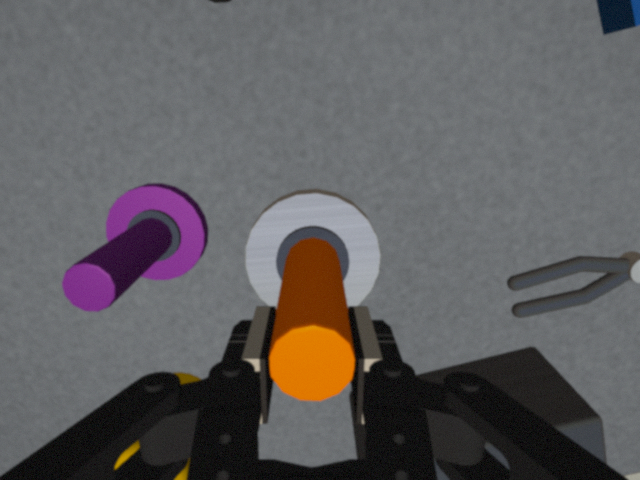

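The tamper is lifted cleanly and hangs upright. Its foot centre shows at wrist px (313,258).

```bash
python3 - <<'E'
from h import *
st=robot.state()
im=cv2.imread("pics/w3.png");h=cv2.cvtColor(im,cv2.COLOR_BGR2HSV)
print(im[205,312],im[252,255])
z=st["eef_pos"][2]-34
L=onz("wrist",(246,257),z,st);Rr=onz("wrist",(380,257),z,st);T=onz("wrist",(313,191),z,st)
r=R(st["ee_rot"])
for p in(L,Rr,T,(L+Rr)/2): print(r.T@(p-st["eef_pos"]))
E
python3 d.py 498.3 107 130
```

```text
[170 160 157] [172 162 158]
[ 34.0164392  -35.45396948  -3.09440145]
[34.02610952 34.88748495 -3.06684226]
[ 34.25444455  -0.30425696 -38.02381358]
[34.02127436 -0.28324227 -3.08062185]
t 4.48 pos [ 634.6 -206.2  133.5] q [-4.110e-01  3.900e-01 -1.000e-03  1.186e+00 -1.000e-03 -1.260e-01] F [ 0.6  1.1 -3.2] open 26.1
tool x [-0.0064  0.002  -1.    ] tool y [0.281 0.96  0.   ] need cm in tool axes [  0.5   26.23 -21.87]
```

Request:
{"fn": "carry_out", "kwargs": {"moves": "0 2.2 -1.8 0 -1; 0 4.8 -4 0 -1; 0 7.6 -6.3 0 -1; 0 10.4 -8.6 0 -1; 0 13.2 -11 0 -1"}}

```text
time_s: 4.9
eef_pos: [563.4, -47.1, 131.4]
ee_rot: [0.696, 0.101, 0.704, -0.1]
wrist_force: [1.0, 1.3, -4.2]
opening: 26.7
```

```bash
python3 d.py 498.3 107 133
```

```text
t 4.9 pos [563.4 -47.1 131.4] q [-1.980e-01  2.210e-01 -2.360e-01  1.125e+00  1.000e-03  8.700e-02] F [ 1.   1.3 -4.2] open 26.7
tool x [-0.0107  0.0029 -0.9999] tool y [ 0.281  0.96  -0.   ] need cm in tool axes [ -0.04  12.95 -10.58]
```

Request:
{"fn": "carry_out", "kwargs": {"moves": "0 2.8 -2.3 0 -1; 0 5.6 -4.6 0 -1; 0 8.4 -6.9 0 -1; 0 11 -9 0 -1; 0 12.9 -10.4 0 -1"}}

```text
time_s: 5.32
eef_pos: [495.7, 108.1, 129.9]
ee_rot: [0.694, 0.1, 0.706, -0.1]
wrist_force: [-0.0, -0.2, -4.4]
opening: 26.5
```

Request:
{"fn": "carry_out", "kwargs": {"moves": "0 0 0 0 -1; 0 0 0 0 -1; 0 0 0 0 -1"}}

```text
time_s: 5.57
eef_pos: [494.4, 107.7, 128.2]
ee_rot: [0.693, 0.1, 0.707, -0.1]
wrist_force: [-0.4, -0.1, -4.8]
opening: 26.3
```

```bash
python3 - <<'E'
from h import *
cv2.imwrite("pics/w4.png",robot.camera("wrist"));cv2.imwrite("pics/s3.png",robot.camera("side"))
E
python3 d.py 498.3 107 133
```

```text
t 5.67 pos [495.7 107.1 129.1] q [ 0.083  0.127 -0.356  1.105  0.004  0.368] F [ 0.1 -0.8 -5.1] open 26.2
tool x [-0.0173  0.0029 -0.9998] tool y [ 0.281  0.96  -0.002] need cm in tool axes [-0.39  0.06  0.24]
```

View pics/w4.png

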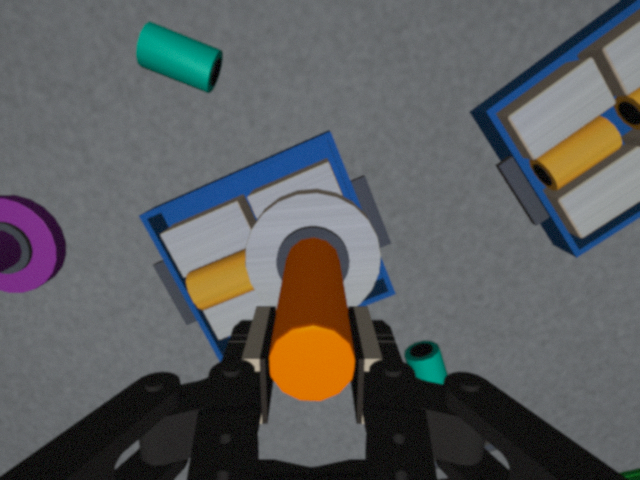

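View pics/s3.png

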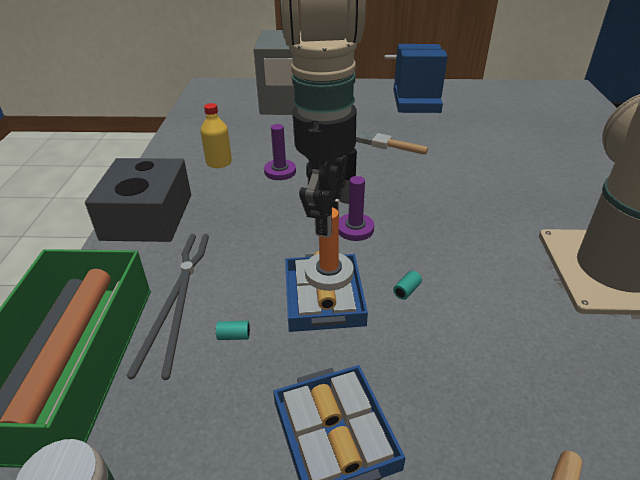

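```bash
python3 d.py 500 107 104
```

```text
t 5.67 pos [495.7 107.1 129.1] q [ 0.083  0.127 -0.356  1.105  0.004  0.368] F [ 0.1 -0.8 -5.1] open 26.2
tool x [-0.0173  0.0029 -0.9998] tool y [ 0.281  0.96  -0.002] need cm in tool axes [2.5  0.11 0.46]
```

Request:
{"fn": "carry_out", "kwargs": {"moves": "0.4 0.1 0.3 0 -1; 0.9 0.1 0.5 0 -1; 1.5 0.1 0.5 0 -1; 1.9 0.1 0.5 0 -1; 1.9 0.1 0.5 0 -1"}}

```text
time_s: 6.08
eef_pos: [499.2, 106.3, 108.4]
ee_rot: [0.693, 0.101, 0.707, -0.101]
wrist_force: [-0.3, 0.6, -4.5]
opening: 26.1
```

```bash
python3 d.py 500 107 80
```

```text
t 6.08 pos [499.2 106.3 108.4] q [ 0.08   0.153 -0.372  1.065  0.004  0.366] F [-0.3  0.6 -4.5] open 26.1
tool x [-0.0204  0.0027 -0.9998] tool y [ 0.282  0.959 -0.003] need cm in tool axes [2.84 0.1  0.11]
```

Request:
{"fn": "carry_out", "kwargs": {"moves": "0.4 0.08 0.1 0 -1; 0.8 0.08 0.1 0 -1; 1.2 0.08 0.1 0 -1; 1.6 0.08 0.1 0 -1; 1.6 0.08 0.1 0 -1"}}

```text
time_s: 6.5
eef_pos: [498.6, 106.8, 90.9]
ee_rot: [0.692, 0.1, 0.708, -0.101]
wrist_force: [0.8, -0.1, -4.2]
opening: 26.1
```

```bash
python3 d.py 500 107 80
```

```text
t 6.5 pos [498.6 106.8  90.9] q [ 0.081  0.171 -0.392  1.031  0.004  0.367] F [ 0.8 -0.1 -4.2] open 26.1
tool x [-0.0233  0.0024 -0.9997] tool y [ 0.282  0.96  -0.004] need cm in tool axes [1.09 0.07 0.15]
```

```bash
python3 - <<'E'
from h import *
im=robot.camera("side");cv2.imwrite("pics/s4.png",cv2.resize(im[190:340,260:400],(746,800*1)[:2] and (560,600),interpolation=3))
E
```

```text
(no output)
```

View pics/s4.png

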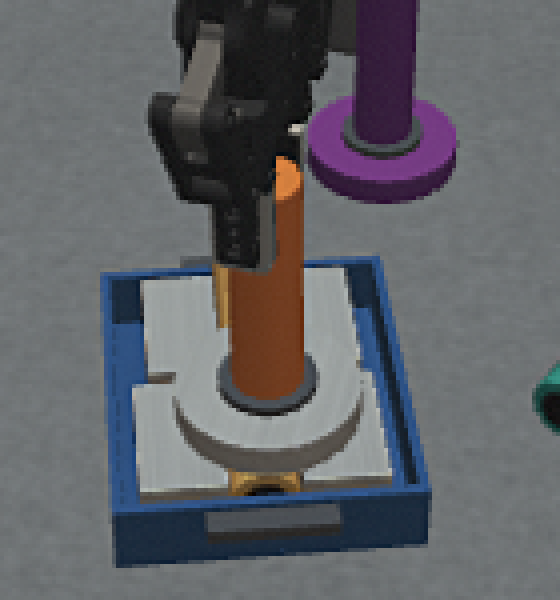

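Request:
{"fn": "carry_out", "kwargs": {"moves": "0.3 0.05 0.12 0 -1; 0.6 0.05 0.12 0 -1; 0.9 0.05 0.12 0 -1; 1.1 0.05 0.12 0 -1; 1.1 0.05 0.12 0 -1"}}

```text
time_s: 6.97
eef_pos: [499.6, 107.0, 80.3]
ee_rot: [0.692, 0.1, 0.708, -0.101]
wrist_force: [-0.8, -1.0, -3.7]
opening: 25.9
```

```bash
python3 d.py 500 107 80;python3 - <<'E'
from h import *
im=robot.camera("side");cv2.imwrite("pics/s5.png",cv2.resize(im[190:340,260:400],(560,600),interpolation=3))
E
```

```text
t 6.97 pos [499.6 107.   80.3] q [ 0.082  0.184 -0.402  1.009  0.004  0.367] F [-0.8 -1.  -3.7] open 25.9
tool x [-0.0234  0.0024 -0.9997] tool y [ 0.282  0.96  -0.004] need cm in tool axes [0.03 0.01 0.04]
```

View pics/s5.png

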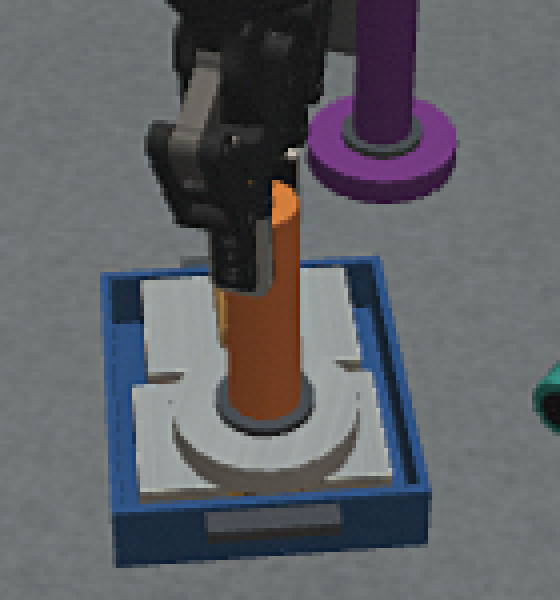

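Request:
{"fn": "carry_out", "kwargs": {"moves": "0.15 0 0.03 0 -1; 0.3 0 0.03 0 -1; 0.4 0 0.03 0 -1; 0.4 0 0.03 0 -1"}}

```text
time_s: 7.35
eef_pos: [500.3, 107.0, 80.2]
ee_rot: [0.692, 0.1, 0.708, -0.101]
wrist_force: [-9.0, 0.3, 20.8]
opening: 26.5
```

```bash
python3 d.py 500 107 80
```

```text
t 7.35 pos [500.3 107.   80.2] q [ 0.082  0.184 -0.402  1.007  0.004  0.367] F [-9.   0.3 20.8] open 26.5
tool x [-0.0219  0.0024 -0.9998] tool y [ 0.281  0.96  -0.004] need cm in tool axes [ 0.02 -0.01 -0.03]
```

Request:
{"fn": "carry_out", "kwargs": {"moves": "-0.6 0 0 0 -1; -1.8 0 0 0 -1; -3 0 0 0 -1; -4.2 0 0 0 -1; -5.4 0 0 0 -1"}}

```text
time_s: 7.77
eef_pos: [501.6, 106.9, 134.4]
ee_rot: [0.692, 0.1, 0.708, -0.101]
wrist_force: [-0.7, 0.5, -4.7]
opening: 26.1
```

```bash
python3 d.py 506.5 44 133
```

```text
t 7.77 pos [501.6 106.9 134.4] q [ 0.081  0.136 -0.333  1.123  0.004  0.366] F [-0.7  0.5 -4.7] open 26.1
tool x [-0.0218  0.0024 -0.9998] tool y [ 0.282  0.96  -0.004] need cm in tool axes [ 0.12 -5.89  2.24]
```

Request:
{"fn": "carry_out", "kwargs": {"moves": "0 -1.6 0.6 0 -1; 0 -3.6 1.4 0 -1; 0 -5.3 2 0 -1; 0 -5.9 2.3 0 -1; 0 -5.9 2.3 0 -1"}}

```text
time_s: 8.18
eef_pos: [507.4, 42.6, 134.0]
ee_rot: [0.692, 0.101, 0.707, -0.102]
wrist_force: [-0.6, 0.0, -4.4]
opening: 26.1
```

```bash
python3 - <<'E'
from h import *
im=robot.camera("side");cv2.imwrite("pics/s6.png",cv2.resize(im[190:340,260:400],(560,600),interpolation=3))
cv2.imwrite("pics/w5.png",robot.camera("wrist"))
E
python3 d.py 507.5 44 133
```

```text
t 8.28 pos [507.   44.1 133.9] q [-0.042  0.13  -0.341  1.122  0.002  0.244] F [-0.1  0.5 -4. ] open 26.5
tool x [-0.0221  0.0034 -0.9998] tool y [ 0.282  0.959 -0.003] need cm in tool axes [0.09 0.   0.06]
```

View pics/s6.png

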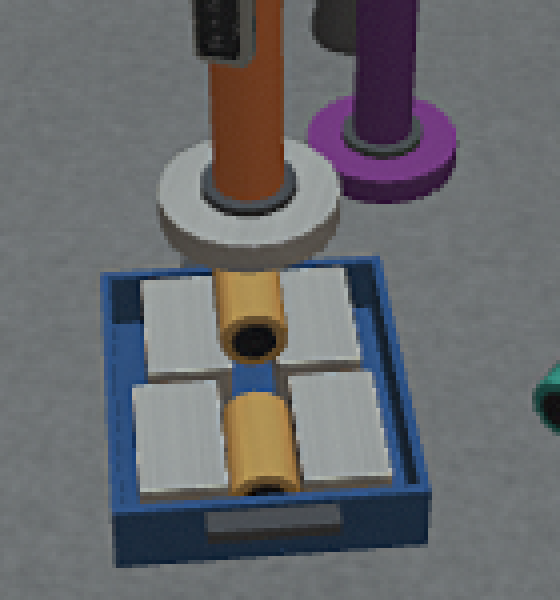

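View pics/w5.png

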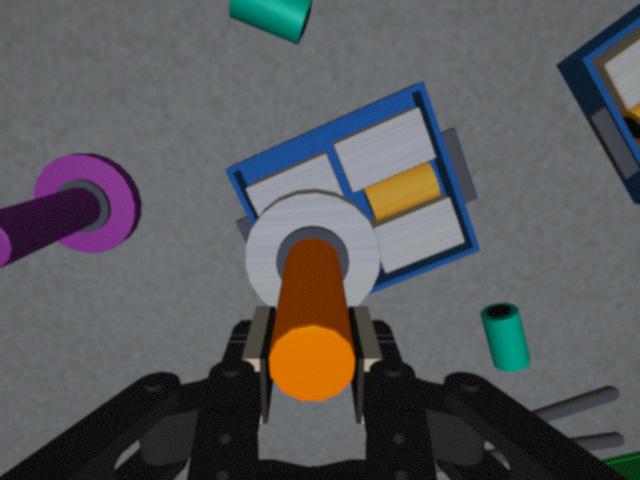

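Tube a is now down level between its blocks. Tube b is still proud, with its end face at side px (323,275), under the foot. I'll press it next.

Request:
{"fn": "carry_out", "kwargs": {"moves": "0.6 0 0.05 0 -1; 1.4 0 0.08 0 -1; 2.2 0 0.1 0 -1; 2.8 0 0.1 0 -1; 3.1 0 0.1 0 -1"}}

```text
time_s: 8.7
eef_pos: [507.0, 44.3, 102.3]
ee_rot: [0.692, 0.101, 0.708, -0.1]
wrist_force: [0.0, -0.4, 2.9]
opening: 26.0
```

```bash
python3 d.py 507.5 44 80
```

```text
t 8.7 pos [507.   44.3 102.3] q [-0.042  0.158 -0.38   1.055  0.003  0.244] F [ 0.  -0.4  2.9] open 26.0
tool x [-0.0227  0.0035 -0.9997] tool y [ 0.281  0.96  -0.003] need cm in tool axes [ 2.23 -0.01  0.11]
```

Request:
{"fn": "carry_out", "kwargs": {"moves": "0.4 0 0.1 0 -1; 0.8 0 0.1 0 -1; 1.2 0 0.1 0 -1; 1.6 0 0.1 0 -1; 1.9 0 0.1 0 -1"}}

```text
time_s: 9.12
eef_pos: [506.8, 44.1, 82.3]
ee_rot: [0.691, 0.101, 0.709, -0.101]
wrist_force: [-0.1, 0.1, -3.7]
opening: 26.0
```

```bash
python3 d.py 507.5 44 80
```

```text
t 9.12 pos [506.8  44.1  82.3] q [-0.042  0.179 -0.403  1.014  0.002  0.243] F [-0.1  0.1 -3.7] open 26.0
tool x [-0.0243  0.0035 -0.9997] tool y [ 0.281  0.96  -0.003] need cm in tool axes [0.22 0.01 0.08]
```

Request:
{"fn": "carry_out", "kwargs": {"moves": "0.2 0 0.07 0 -1; 0.4 0 0.07 0 -1; 0.6 0 0.07 0 -1; 0.6 0 0.07 0 -1; 0.6 0 0.07 0 -1"}}

```text
time_s: 9.53
eef_pos: [507.4, 44.0, 80.3]
ee_rot: [0.691, 0.101, 0.708, -0.101]
wrist_force: [-8.7, 1.4, 20.9]
opening: 25.9
```

```bash
python3 d.py 507.5 44 80
```

```text
t 9.53 pos [507.4  44.   80.3] q [-0.042  0.182 -0.404  1.009  0.002  0.243] F [-8.7  1.4 20.9] open 25.9
tool x [-0.0237  0.0034 -0.9997] tool y [ 0.281  0.96  -0.003] need cm in tool axes [0.03 0.   0.01]
```

Request:
{"fn": "carry_out", "kwargs": {"moves": "-0.6 0 0 0 -1; -1.8 0 0 0 -1; -3.2 0 0 0 -1; -4.6 0 0 0 -1; -6 0 0 0 -1"}}

```text
time_s: 9.95
eef_pos: [508.8, 43.8, 140.6]
ee_rot: [0.691, 0.101, 0.708, -0.101]
wrist_force: [0.2, -0.2, -3.7]
opening: 26.2
```

Request:
{"fn": "carry_out", "kwargs": {"moves": "0 -2 2.4 0 -1; 0 -4.5 5.5 0 -1; 0 -7 8.6 0 -1; 0 -9.5 11.7 0 -1; 0 -12 14.8 0 -1"}}

```text
time_s: 10.37
eef_pos: [617.8, -114.6, 137.1]
ee_rot: [0.691, 0.101, 0.708, -0.1]
wrist_force: [0.8, 1.5, -4.7]
opening: 26.6
```

```bash
python3 - <<'E'
from h import *
im=robot.camera("side");cv2.imwrite("pics/s7.png",im)
cv2.imwrite("pics/c7.png",cv2.resize(im[240:340,275:375],(500,500),interpolation=3))
cv2.imwrite("pics/t7.png",robot.camera("top"))
E
python3 d.py 620 -120 48
```

```text
t 10.47 pos [ 621.7 -119.2  137.1] q [-0.288  0.337 -0.068  1.183 -0.006  0.002] F [-0.7  0.4 -2.5] open 26.3
tool x [-1.860e-02 -8.000e-04 -9.998e-01] tool y [ 0.286  0.958 -0.006] need cm in tool axes [ 8.92 -0.08  0.02]
```

View pics/c7.png

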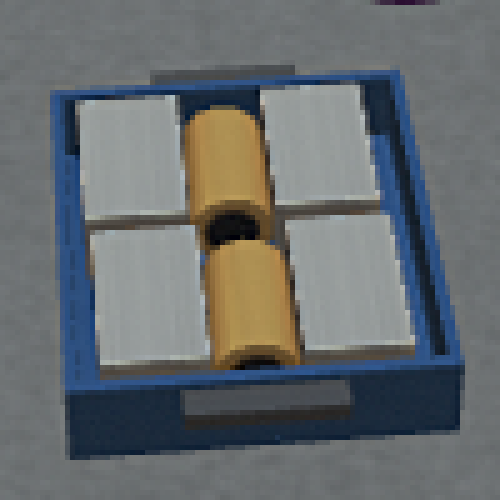

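View pics/s7.png

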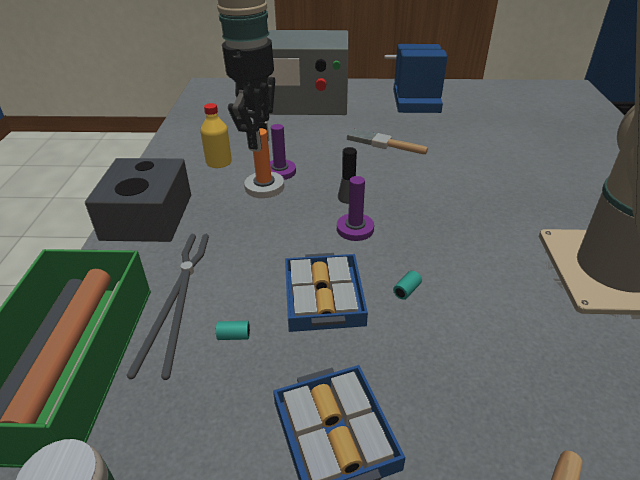

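View pics/t7.png

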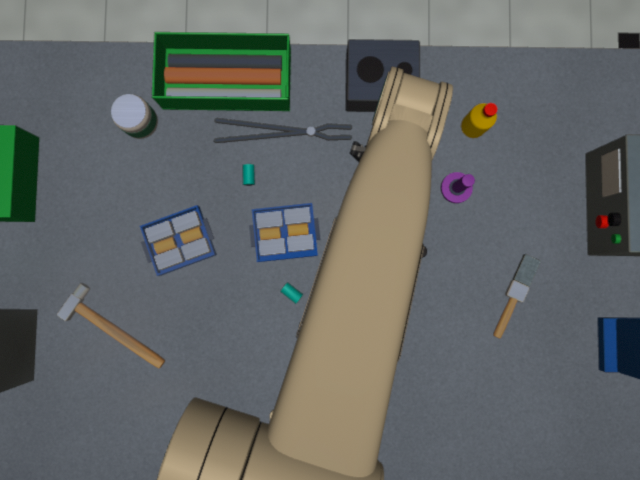

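Both tubes now sit in the groove level with the blocks. The tamper hangs over bare bench.

Request:
{"fn": "carry_out", "kwargs": {"moves": "1.8 0 0 0 -1; 3.8 0 0 0 -1; 5.8 0 0 0 -1; 7.4 0 0 0 -1; 7.8 0 0 0 -1"}}

```text
time_s: 10.88
eef_pos: [617.1, -118.3, 55.1]
ee_rot: [0.691, 0.102, 0.708, -0.103]
wrist_force: [-1.2, 1.0, -5.3]
opening: 26.4
```

```bash
python3 d.py 620 -120 48
```

```text
t 10.88 pos [ 617.1 -118.3   55.1] q [-0.289  0.401 -0.163  1.032 -0.006  0.002] F [-1.2  1.  -5.3] open 26.4
tool x [-0.0253  0.0012 -0.9997] tool y [ 0.287  0.958 -0.006] need cm in tool axes [ 0.7  -0.07  0.34]
```

Request:
{"fn": "carry_out", "kwargs": {"moves": "0.2 0 0.1 0 -1; 0.4 0 0.1 0 -1; 0.6 0 0.1 0 -1; 0.65 0 0.1 0 -1; 0.65 0 0.1 0 -1"}}

```text
time_s: 11.3
eef_pos: [618.7, -118.8, 49.5]
ee_rot: [0.691, 0.101, 0.708, -0.103]
wrist_force: [0.5, -0.9, -3.2]
opening: 26.1
```

```bash
python3 d.py 620 -120 48
```

```text
t 11.3 pos [ 618.7 -118.8   49.5] q [-0.289  0.407 -0.166  1.02  -0.006  0.002] F [ 0.5 -0.9 -3.2] open 26.1
tool x [-2.370e-02  7.000e-04 -9.997e-01] tool y [ 0.287  0.958 -0.006] need cm in tool axes [ 0.15 -0.08  0.17]
```

Request:
{"fn": "carry_out", "kwargs": {"moves": "0.1 0 0 0 -1; 0.2 0 0 0 -1; 0.2 0 0 0 -1; 0.2 0 0 0 -1"}}

```text
time_s: 11.63
eef_pos: [619.6, -119.1, 48.5]
ee_rot: [0.692, 0.101, 0.707, -0.104]
wrist_force: [0.2, -0.1, -1.4]
opening: 26.3
```

```bash
python3 d.py 620 -120 48
```

```text
t 11.63 pos [ 619.6 -119.1   48.5] q [-0.289  0.408 -0.167  1.016 -0.006  0.002] F [ 0.2 -0.1 -1.4] open 26.3
tool x [-2.160e-02  1.000e-04 -9.998e-01] tool y [ 0.287  0.958 -0.006] need cm in tool axes [ 0.04 -0.07  0.06]
```

Request:
{"fn": "carry_out", "kwargs": {"moves": "0.1 0 0 0 -1; 0.2 0 0 0 -1; 0.2 0 0 0 -0.1; 0.2 0 0 0 0.4; 0.2 0 0 0 0.8", "newtons": 20}}

```text
time_s: 12.05
eef_pos: [619.8, -119.1, 46.6]
ee_rot: [0.692, 0.101, 0.707, -0.104]
wrist_force: [0.3, -0.7, 0.0]
opening: 61.7
```

Request:
{"fn": "carry_out", "kwargs": {"moves": "0 0 0 0 1; 0 0 0 0 1; 0 0 0 0 1; 0 0 0 0 1"}}

```text
time_s: 12.38
eef_pos: [619.8, -119.1, 46.5]
ee_rot: [0.692, 0.101, 0.707, -0.103]
wrist_force: [-0.7, -0.5, -0.2]
opening: 85.6
```

```bash
python3 - <<'E'
from h import *
cv2.imwrite("pics/w8.png",robot.camera("wrist"))
E
python3 d.py 620 -120 150
```

```text
t 12.43 pos [ 619.8 -119.1   46.5] q [-0.289  0.41  -0.169  1.012 -0.006  0.002] F [ 0.1 -0.3 -0.7] open 85.1
tool x [-2.130e-02  1.000e-04 -9.998e-01] tool y [ 0.287  0.958 -0.006] need cm in tool axes [-10.34  -0.14  -0.16]
```

View pics/w8.png

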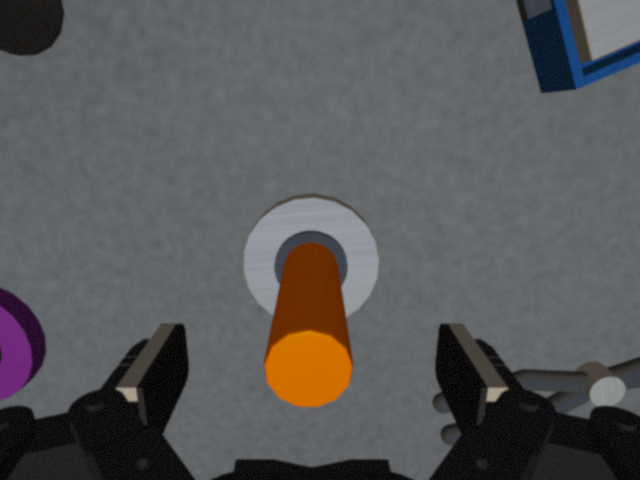

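The tamper stands free, and its cap at (308,370) is centred between the open fingers. Next I raise the arm clear.

Request:
{"fn": "carry_out", "kwargs": {"moves": "-2 0 0 0 1; -5 0 0 0 1; -9 0 0 0 1; -13 0 0 0 1; -16 0 0 0 1"}}

```text
time_s: 12.85
eef_pos: [624.0, -119.3, 210.0]
ee_rot: [0.693, 0.101, 0.706, -0.104]
wrist_force: [1.2, -0.5, -0.2]
opening: 85.4
```

Request:
{"fn": "carry_out", "kwargs": {"moves": "0 -3 -1 0 1; 0 -7 -2 0 1; 0 -11 -3 0 1; 0 -15 -4 0 1; 0 -17 -5 0 1"}}

```text
time_s: 13.27
eef_pos: [525.9, -271.3, 212.1]
ee_rot: [0.693, 0.101, 0.706, -0.105]
wrist_force: [-0.6, -0.2, -0.1]
opening: 85.2
```

Request:
{"fn": "carry_out", "kwargs": {"moves": "0 0 0 0 1; 0 0 0 0 1; 0 0 0 0 1; 0 0 0 0 1; 0 0 0 0 1"}}

```text
time_s: 13.68
eef_pos: [526.7, -270.2, 212.0]
ee_rot: [0.693, 0.101, 0.706, -0.104]
wrist_force: [-0.4, 0.0, -0.6]
opening: 85.3
```

```bash
python3 - <<'E'
from h import *
im=robot.camera("side");t=robot.camera("top");cv2.imwrite("pics/s9.png",im);cv2.imwrite("pics/t9.png",t)
A=[b[1] for b in blobs(t,(15,110,120),(22,200,255),100)];B=[b[1] for b in blobs(im,(15,110,120),(22,200,255),100)]
print(A,B)
for a in A[:4]:
  for b in B:
    p,e=two(ray("top",a),ray("side",b))
    if e<4: print(a,b,p.round(1),round(e,1))
E
python3 d.py 620 -120 48
```

```text
[[297.6, 229.3], [191.0, 234.7], [269.7, 233.0], [164.4, 244.9], [93.0, 317.3], [145.7, 353.8]] [[213.1, 125.6], [319.4, 271.7], [324.4, 299.3], [324.7, 400.8], [343.8, 445.7], [562.9, 463.6]]
[297.6, 229.3] [319.4, 271.7] [510.3  44.9  25.8] 0.8
[191.0, 234.7] [324.7, 400.8] [494.9 287.   23.6] 0.3
[269.7, 233.0] [324.4, 299.3] [500.6 108.1  25.5] 0.1
[164.4, 244.9] [343.8, 445.7] [470.8 346.8  23.3] 0.1
t 13.78 pos [ 526.6 -270.3  212. ] q [-0.577  0.221 -0.062  1.302 -0.012 -0.285] F [-0.1  0.4 -0.7] open 85.1
tool x [-0.0181 -0.0026 -0.9998] tool y [ 0.287  0.958 -0.008] need cm in tool axes [16.19 17.21  4.9 ]
```

View pics/s9.png

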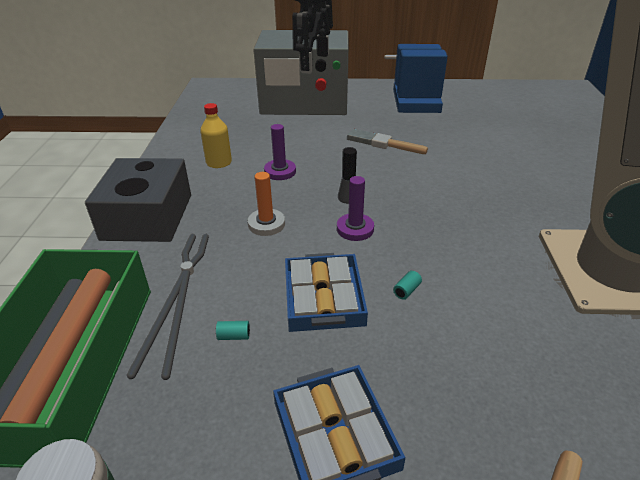

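View pics/t9.png

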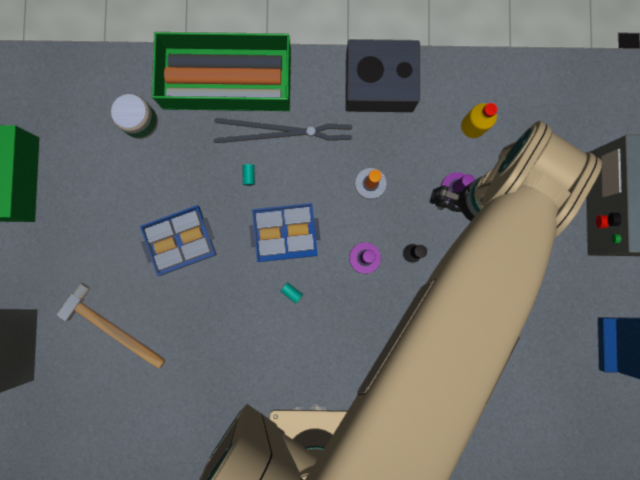

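Triangulated tube-top height fell from 49.9 to about 25.6 mm, the expected 24 mm drop. The tamper stands upright at top px (371,183), and the look-alikes haven't moved.

```bash
python3 -c "
from station import robot
print(robot.sign_off())"
```

```text
the job is handed in; nothing more can be done
None
```

Both brass tube ends are pressed down level with the blocks. The tamper is back on open bench near (620, -119) mm, standing upright and released. I took it by its orange handle and pressed each tube until the foot rested on the blocks (at about 21 N wrist force), touching the tubes with nothing else. The job was handed in at about 13.8 s of the 48 s allowed.

**Last checks:**
- **Tube drop:** in the two-view measurement both tube tops fell about 24 to 24.5 mm, against the 24 mm required. The pictures show them lying in the groove between the blocks.
- **Tamper and surroundings:** the tamper stands clear of the gripper, the arm is well away, and the look-alikes and the other tray show no movement.

**Disagreements:**
- **Reading against the other tray:** the pressed tubes read about 2 mm higher than the level ones there. I put this down to camera calibration, which is good to about 2 mm.
- **Arm tilt:** the tool leaned up to about 1.4° by the end, which I could not correct with these moves. The tamper still ended upright once released.

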